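Seat the gear sender and tuck the cradle's guard flap

TASK

Get the gear sender ready for its test run: with the fingertips, push it along its channel until it is fully home against the end stop, without lifting it. Then fold the hinged steel guard flap over it and, keeping the flap pressed down, push the flap across so that its free edge slides fully beneath the retaining lip and it stays shut by itself. Do not pick anything up, and leave the other things on the bench where they lie.

Things in the scene. Friction and masses are not known exactly. Their poses are not given: they have to be found in the camera images.
- cradle: fixed test cradle on a grey base plate 180 x 132 x 12 mm (own x -120 to 60, y -70 to 62 mm). Origin on the bench surface; x runs along the channel to the end stop (roughly away from the robot), y towards the flap hinge, z up. 'Cradle' numbers below are in this frame, mm. Hinge post: x -20 to 50, y 46 to 56, top z 50.
- end_stop (a point): foot of the end stop's face, on the channel's middle line, at cradle (50, 0, 12). Channel: floor z 12, between two aluminium walls 37 apart (inside faces y +-18.5, outside +-23.5), tops z 32, from x -105 to 50. The stop is a plate across its far end, top z 46.
- sender_mid (a point): middle of the steel gear sender, on its axis (cradle z 29). Loose, 220 to 370 g, a stepped cylinder 110 mm long lying along the channel: 34 mm thick in the middle; plug end towards the robot (cradle -x) 24 mm thick, its flat end face 55 mm from here. It starts 25 to 50 mm short of home; home, this point is at cradle x -5 and the plug face at x -60. Slides with 1 to 3 N.
- sender_gear (a point): centre of the sender's small toothed gear's end face, on its axis, 55 mm from the middle towards the stop; home, it touches the stop at cradle x 50.
- flap_fold (a joint): angle of the guard flap, rad: 0 folded flat over the channel, 1.57 upright, 2.05 stop (leaning out to cradle +y). Starts at 1.75 to 2.0. A spring (0.1 N m per rad, relaxed at 1.9) opens it again whenever it is let go untucked; 3 N at 50 mm from the hinge hold it flat.
- flap_tuck (a joint): how far the flap has slid in its slotted hinge, in its own plane, away from the hinge, m: 0 at the start, 0.018 stop (fully tucked). Friction (2 N) holds it; slid out by mistake, press it back on its free edge. The lip blocks the flap: fold it flat before sliding it out. Tucked and let go, it rises against the lip, to about 0.045 rad.
- flap_hinge (a point): middle of the flap's hinge axis, which runs along the cradle's x; at cradle (15, 50, 56).
- flap_edge (a point): middle of the flap's free edge, in mid-thickness. The flap is a steel plate 3 mm thick, 70 mm wide (cradle x -20 to 50), from 4 to 88 mm from the hinge axis when not slid out; mid-thickness passes through the axis. Flat: its top is at cradle z 57.5, 4 mm below the lip's underside, and this edge at cradle y -38 (-56 fully tucked).
- rib (a point): foot of the flap's fingertip rib, middle of its hinge-side face, on the flap's outer face (top when shut, towards cradle +y when upright), 62 mm from the hinge axis. The rib runs along cradle x, 60 mm long, 6 mm thick, 9 mm high. Press the plate between hinge and rib to fold it; push the rib away from the hinge to slide the flap.
- lip_edge (a point): middle of the fixed lip's lower edge on the hinge side, at cradle (15, -42, 61.5). The lip is a steel strip over x -20 to 50, y -68 to -42, 4 mm thick (top z 65.5), on an upright along y -68 to -62; beneath it a ledge (y -62 to -50) with its top at z 53.
- lens: bystander: cracked amber meter lens, disc 76 mm across, 7 mm high; origin under its centre.
- plug_shell: bystander: yellow plug shell standing upright, 32 mm across, 42 mm high; origin under its centre.
- bung: bystander: small grey rubber bung, 24 mm across, 20 mm high; origin under its centre.
- screwdriver: bystander: screwdriver lying on the bench.
- drive_ring: bystander: brass ring 60 mm across, 14 mm high; origin under its centre.
- spanner: bystander: steel spanner lying flat on the bench.
- seal_jar: bystander: clear jar with a grey cap, 60 mm across, 70 mm high; origin under its centre.
Things that resemble listed ones, but are neither listed nor needed, are in the scene too. Of the things shaped like the part that bears sender_mid, the bare steel one is meant.

How it is judged:
By the outcome, as a careful person would: the job done as asked, in the order asked, and still so for the second after the job is handed in, with the robot touching nothing.
It also fails if it takes over 48 s, if anything falls off the work surface, if the arm or the gripper's body presses on something with over 40 N, if the wrist force passes 120 N, or if a joint passes its speed limit or range.

ROBOT

A 6-joint arm with a two-finger parallel gripper is mounted at the origin on the work surface. World frame = base frame: x ahead of the robot, y to its left, z up, the work surface at z = 0. Lengths are in m, angles in rad, forces in N, time in s.
With the tool pointing down it reaches from about 0.3 to 0.775 m from the base axis. Payload 14.6 kg.
Tool frame: the origin (TCP) lies at the very end of the fingers, on their centre line; the grasp point (between the pads) lies 19 mm behind it; z points along the fingers, y is the line along which they close (so a half turn about z gives the same grasp; the last joint's range is limited). The gripper opens to 94 mm and grips with 3 to 60 N. Pads are 16 mm wide; open, the fingers measure 119 mm over their backs; the gripper's body (75 mm by 177 mm) begins 78 mm behind the grasp point.
Start: joints at [1.221, 0.3, 1.521, -0, 1.321, -0.067], TCP at [0.153, 0.528, 0.205] pointing down, gripper open.
Joint ranges: [-3.03, 3.03], [-0.79, 2.21], [0.23, 2.52], [-1.04, 4.18], [0, 3.07], [-2.55, 2.55]. Speed limits (rad/s): [2.22, 2.22, 2.57, 3.14, 3.14, 3.14].

INTERFACE

Orientations are given as [roll, pitch, yaw] about the fixed x, y, z axes, in that order (R = Rz(yaw) Ry(pitch) Rx(roll)).
In Python, from station import status, vision, order, silhouettes gives the robot as it stands. The module is installed in compiled form; this text tells all that it offers.
- The arm moves only by the shell command python3 -m pendant 'ROWS' [FORCE]. ROWS is JSON, one flat list of numbers, 7 for each row, row after row: the shift along the tool's x, y, z in units of 500 mm (1.0 is 500 mm), then the turn, a rotation vector about the tool's x, y, z in units of 90 degrees (1.0 is 90 degrees), then the opening, from -1 (shut) to 1 (fully open). A call has 1 to 12 rows; each row is the pose to reach, as a shift and turn from the pose commanded when the call began, along the tool's axes at that moment; what a row does not reach only later rows make up. A row lasts 1/10 s, in which the tool goes at most 50 mm and 8.59 degrees, less where a joint would pass 70% of its speed; a pose out of reach is approached as far as the arm can. A call with a number of a shift or a turn outside -1 to 1 is refused whole. A call with a gripper value outside its range is refused whole. The fingers move at their own pace and stop on an object; FORCE is the grip in N (left out, the last holds). Time passes only in rows, so rows that repeat a pose let the fingers close. It gives the time, the measured TCP pose, the force, the opening and the grip force at its end, in the units of the state.
- status.get_obs(): the state, without advancing time (a new reading comes with each control period).
- vision.camera(name): name is "side" or "top" or "wrist"; returns a dict with "pixels" (480x640x3 uint8, red, green, blue), "K" (3x3 intrinsics, pixels), "R" (3x3) and "t" (3): a world point X has camera coordinates R X + t. Camera axes: x right, y down, z forward; pixel columns grow to the right and rows downward; lengths in m; the calibration is good to about 2 mm. A picture is of the moment at which its call begins. There is no depth.
- order.hand_in(): hands the job in; it is judged then, once.
Trained networks look in a picture, given as the dict that the camera call returned (one of the last four; its "shot" number tells which), for a name from the list of things; names that differ only in an ending like _2 or _b are one class to them, and where a whole thing is asked for, a point or a joint stands for the part that bears it (a point fixed in the world has none). Each returns a list of dicts, best first, with "score" (0 to 1); they miss things now and then, are a little off and sometimes report something else, mostly with a low value. They report only what shows in the picture. A call takes as long as a camera call. They do not tell look-alikes from the thing itself.
- silhouettes(target, picture): "region" (480x640 bool, what is visible of it) and "extent" ([left, top, right, bottom] in pixels, round what is visible of it).
The state is a dict: "time_s": time; "qpos": joint angles; "joint_vel": joint speeds; "tau": joint torques, N m; "ee_pos": TCP position; "eef_rot": TCP orientation; "force": force on the tool from outside, world axes, zero at the start; "moment": the same for the moment, N m; "grip_width": finger opening in m; "grip_force": force on a finger pad.
Only numpy, scipy, OpenCV 4.12 (cv2) and the standard library are available. Lean on these libraries where they do the work, as an engineer would, in place of code of your own. Each camera call takes 0.05 s, during which the arm holds its last target. There are 200 camera calls.

## Working session

There is one attempt and no reset: what is moved stays moved. The work goes in short steps, Python scripts to look and compute and a shell command to move; the robot and the scene stay as the last step left them, time stands still between calls to the robot, and variables do not carry over. Pictures are saved under pics/ and viewed, at most 10 in all, crops included, and the job is handed in when it is done.

```bash
mkdir -p pics
cat > h.py <<'E'
import numpy as np, cv2
from station import status, vision, order, silhouettes
def save(p,n,crop=None,sc=1):
    im=p["pixels"][:,:,::-1]
    if crop: im=im[crop[1]:crop[3],crop[0]:crop[2]]
    cv2.imwrite("pics/"+n,cv2.resize(im,None,fx=sc,fy=sc,interpolation=cv2.INTER_CUBIC))
def proj(p,X):
    c=np.asarray(X)@p["R"].T+p["t"]; u=c@p["K"].T; return u[...,:2]/u[...,2:]
def ray(p,uv):
    d=p["R"].T@np.linalg.solve(p["K"],[uv[0],uv[1],1.]); return -p["R"].T@p["t"],d/np.linalg.norm(d)
def onz(p,uv,z):
    o,d=ray(p,uv); return o+d*(z-o[2])/d[2]
def tri(L):
    A=0;b=0
    for p,uv in L:
        o,d=ray(p,uv); M=np.eye(3)-np.outer(d,d); A=A+M; b=b+M@o
    return np.linalg.solve(A,b)
E
python3 - <<'E'
from h import *
a=vision.camera("top");b=vision.camera("side")
im=np.hstack([a["pixels"],b["pixels"]])
save(a,"top.png");save(b,"side.png")
for p in(a,b):
  print(p["R"].round(3).tolist(),p["t"].round(3))
  for n in ["sender_mid","flap_edge","rib","cradle"]:
    try:
      for s in silhouettes(n,p): print(n,s["score"],s["extent"])
    except Exception as e: print(n,e)
print(status.get_obs())
E
```

```text
[[-0.003, -1.0, -0.015], [-0.997, 0.004, -0.083], [0.083, 0.014, -0.996]] [-0.006  0.556  1.149]
sender_mid 0.94 [202.4, 287.4, 234.3, 341.8]
sender_mid 0.82 [266.9, 215.9, 285.8, 269.1]
sender_mid 0.65 [285.9, 299.1, 319.9, 346.4]
sender_mid 0.2 [82.5, 286.0, 170.6, 327.6]
flap_edge 0.66 [235.6, 186.3, 252.9, 224.2]
flap_edge 0.2 [488.3, 173.3, 525.7, 255.0]
rib 0.74 [238.6, 189.3, 256.4, 223.9]
cradle 0.92 [236.8, 189.3, 310.8, 271.0]
cradle 0.3 [327.3, 258.3, 334.7, 267.6]
[[-0.917, -0.399, 0.011], [-0.242, 0.534, -0.81], [0.318, -0.745, -0.586]] [0.494 0.195 0.83 ]
sender_mid 0.77 [273.6, 272.2, 324.9, 300.9]
sender_mid 0.76 [316.6, 352.9, 382.3, 377.3]
sender_mid 0.67 [360.9, 290.3, 424.8, 309.7]
flap_edge 0.79 [231.2, 246.1, 269.9, 284.0]
rib 0.71 [226.7, 245.1, 271.8, 286.6]
cradle 0.57 [230.8, 239.0, 344.3, 327.3]
{'time_s': 0.5, 'qpos': array([ 1.22139336e+00,  2.99946229e-01,  1.52102572e+00, -1.15737917e-05,
        1.32066551e+00, -6.66067400e-02]), 'joint_vel': array([ 0.00051982, -0.00067232, -0.00149562,  0.00110842, -0.00058862,
        0.0002274 ]), 'tau': array([ 5.07511468e-04, -5.31352758e+01, -3.52742922e+01,  7.08469050e-02,
        2.14965641e-02, -4.70367672e-05]), 'ee_pos': array([0.15347815, 0.52813921, 0.20540932]), 'eef_rot': array([-3.14154720e+00,  8.20610104e-06,  2.85879930e+00]), 'force': array([-0.30410051, -0.15483663, -0.59125713]), 'moment': array([0.00906215, 0.00962755, 0.03677933]), 'grip_force': 0.0, 'grip_width': 0.09357123234439686}
```

View pics/top.png

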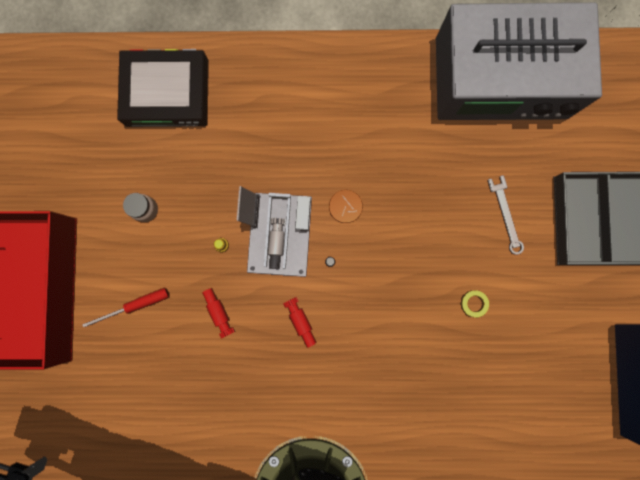

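View pics/side.png

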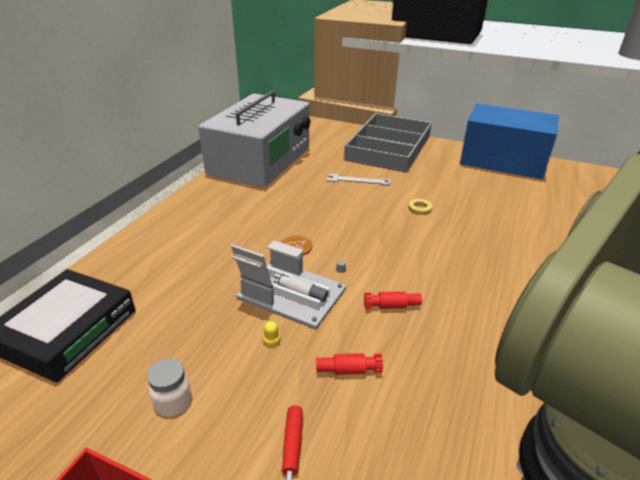

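Top view: the cradle is at about (280,235) with the flap upright at (247,206), the lip at (303,214) and the bare steel sender in the channel at (276,242). Candidates for the sender are the bare steel one at (276,242), red look-alike (217,313) and red look-alike (300,322). I choose the steel one in the channel.

Run:
```python
from h import *
from scipy.spatial.transform import Rotation as Ro
a=vision.camera("top")
for uv in [(248,274),(306,276),(311,195)]: print(onz(a,uv,.012))
w=vision.camera("wrist");s=status.get_obs()
Rt=Ro.from_euler("xyz",s["eef_rot"]).as_matrix()
print((w["R"]@Rt).round(3), Rt.T@(-w["R"].T@w["t"]-s["ee_pos"]), w["K"])
save(a,"crop.png",(210,150,350,290),4)
```

```text
[0.48124384 0.13940164 0.012     ]
[0.47636024 0.01049342 0.012     ]
[ 0.65783336 -0.00109291  0.012     ]
[[-0.001  1.    -0.001]
 [-0.969 -0.001 -0.247]
 [-0.247  0.     0.969]] [ 0.07074802  0.00065914 -0.17911881] [[331.18287483   0.         316.81757537]
 [  0.         331.18287483 240.19643939]
 [  0.           0.           1.        ]]
```

View pics/crop.png

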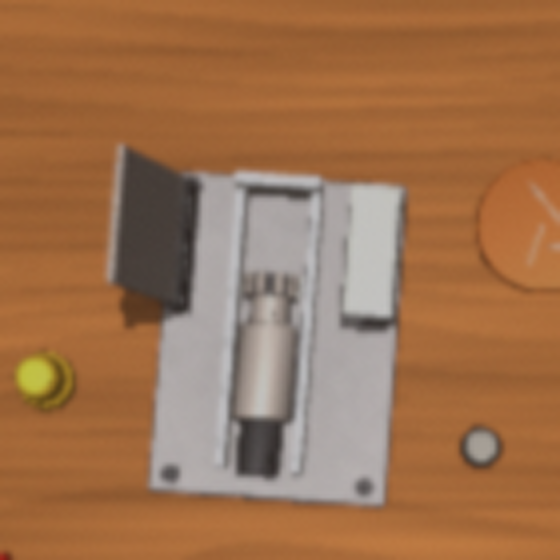

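The crop shows a bare steel sender with a dark plug towards the robot at crop (262,370). Its gear is short of the stop, the flap is at upper left and the lip at right. The choice is confirmed, so I move in with the wrist camera.

```bash
python3 -m pendant '[-0.864,-0.434,0,0,0,-0.149,-1,-0.864,-0.434,0,0,0,-0.149,-1,-0.864,-0.434,0,0,0,-0.149,-1,-0.864,-0.434,0,0,0,-0.149,-1,-0.864,-0.434,0,0,0,-0.149,-1,-0.864,-0.434,0,0,0,-0.149,-1,-0.864,-0.434,0,0,0,-0.149,-1,-0.864,-0.434,0,0,0,-0.149,-1,-0.864,-0.434,0,0,0,-0.149,-1,-0.864,-0.434,0,0,0,-0.149,-1,-0.864,-0.434,0,0,0,-0.149,-1,-0.864,-0.434,0,0,0,-0.149,-1]' 20
python3 - <<'E'
from h import *
import pickle
w=vision.camera("wrist");save(w,"w1.png");pickle.dump(w,open("w1.pkl","wb"))
E
```

```text
time_s: 1.8
ee_pos: [0.5078, 0.1988, 0.2051]
eef_rot: [-3.142, -0.001, 3.091]
force: [0.3, 0.6, 0.1]
grip_width: 0.0016
grip_force: 0.0
```

View pics/w1.png

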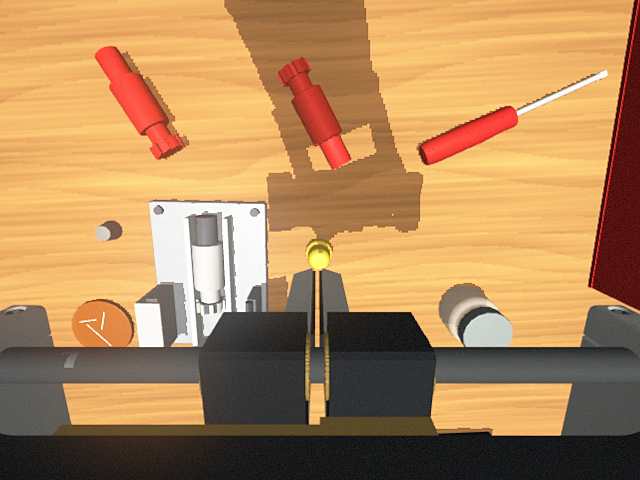

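The wrist view shows the cradle at u 150–268, v 200–345, with its far part hidden by the gripper. I back off and take two views.

```bash
python3 -m pendant '[0.24,-0.06,0.04,0,0,0,-1,0.24,-0.06,0.04,0,0,0,-1,0.24,-0.06,0.04,0,0,0,-1,0.24,-0.06,0.04,0,0,0,-1,0.24,-0.06,0.04,0,0,0,-1]'
python3 - <<'E'
from h import *
import pickle
w=vision.camera("wrist");pickle.dump(w,open("w2.pkl","wb"));cv2.imwrite("pics/t2.png",w["pixels"][:,:,::-1])
E
python3 -m pendant '[0,-0.4,0,0,0,0,-1,0,-0.4,0,0,0,0,-1,0,-0.4,0,0,0,0,-1,0,-0.4,0,0,0,0,-1,0,-0.4,0,0,0,0,-1,0,-0.4,0,0,0,0,-1]'
python3 - <<'E'
from h import *
import pickle
w=vision.camera("wrist");pickle.dump(w,open("w3.pkl","wb"))
w2=pickle.load(open("w2.pkl","rb"))
def c(w):
    ex=np.array([[.47,.14,.012],[.47,.01,.012],[.66,0,.07],[.66,.16,.14]]); q=proj(w,ex); print(q.round().tolist())
    return q
ims=[]
for p in(w2,w):
    q=c(p); u=int(np.clip(q[:,0].mean()-100,0,440)); v=int(np.clip(q[:,1].min()-25,0,280)); print(u,v)
    ims.append(cv2.resize(p["pixels"][v:v+200,u:u+200,::-1],None,fx=2,fy=2,interpolation=cv2.INTER_CUBIC))
cv2.imwrite("pics/w23.png",np.hstack(ims))
E
```

```text
time_s: 2.35
ee_pos: [0.3863, 0.1759, 0.1861]
eef_rot: [3.141, 0.002, 3.094]
force: [-0.1, -0.2, -0.5]
grip_width: 0.0004
grip_force: 0.0
time_s: 3.0
ee_pos: [0.3773, -0.0254, 0.1856]
eef_rot: [3.141, 0.0, 3.09]
force: [-0.1, 0.5, -0.4]
grip_width: 0.0001
grip_force: 0.0
[[288.0, 295.0], [176.0, 300.0], [172.0, 478.0], [313.0, 543.0]]
137 270
[[464.0, 295.0], [351.0, 300.0], [352.0, 478.0], [535.0, 543.0]]
325 269
```

View pics/w23.png

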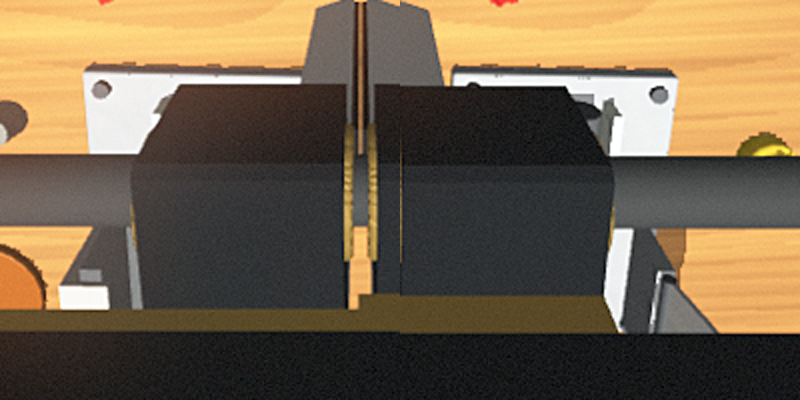

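These views were the wrong way: the image's downward direction is away from the robot, so the gripper hides the cradle. I go forward instead.

```bash
python3 -m pendant '[-0.488,-0.025,-0.04,0,0,0,-1,-0.488,-0.025,-0.04,0,0,0,-1,-0.488,-0.025,-0.04,0,0,0,-1,-0.488,-0.025,-0.04,0,0,0,-1,-0.488,-0.025,-0.04,0,0,0,-1,-0.488,-0.025,-0.04,0,0,0,-1,-0.488,-0.025,-0.04,0,0,0,-1]'
python3 - <<'E'
from h import *
import pickle
w=vision.camera("wrist");pickle.dump(w,open("w3.pkl","wb"))
E
python3 -m pendant '[0,0.54,0,0,0,0,-1,0,0.54,0,0,0,0,-1,0,0.54,0,0,0,0,-1,0,0.54,0,0,0,0,-1,0,0.54,0,0,0,0,-1,0,0.54,0,0,0,0,-1,0,0.54,0,0,0,0,-1,0,0.54,0,0,0,0,-1]'
python3 - <<'E'
from h import *
import pickle
w=vision.camera("wrist");pickle.dump(w,open("w2.pkl","wb"))
w3=pickle.load(open("w3.pkl","rb"))
ims=[]
for p in(w,w3):
    q=proj(p,np.array([[.47,.14,.012],[.47,.01,.012],[.66,0,.07],[.66,.16,.14]]))
    u=int(np.clip(q[:,0].mean()-100,0,440)); v=int(np.clip(q[:,1].min()-25,0,280)); print(u,v,q.round().tolist())
    ims.append(cv2.resize(p["pixels"][v:v+300,u:u+200,::-1],None,fx=2,fy=2,interpolation=cv2.INTER_CUBIC))
cv2.imwrite("pics/w23b.png",np.hstack(ims))
E
```

```text
time_s: 3.75
ee_pos: [0.6202, -0.0467, 0.2039]
eef_rot: [3.141, -0.002, 3.096]
force: [-0.2, 0.1, -0.3]
grip_width: 0.0008
grip_force: 0.0
time_s: 4.6
ee_pos: [0.6325, 0.2203, 0.2059]
eef_rot: [-3.141, 0.0, 3.094]
force: [0.2, -0.7, -0.4]
grip_width: 0.0008
grip_force: 0.0
68 42 [[230.0, 67.0], [105.0, 74.0], [98.0, 268.0], [242.0, 287.0]]
350 42 [[492.0, 67.0], [365.0, 74.0], [365.0, 268.0], [581.0, 288.0]]
```

View pics/w23b.png

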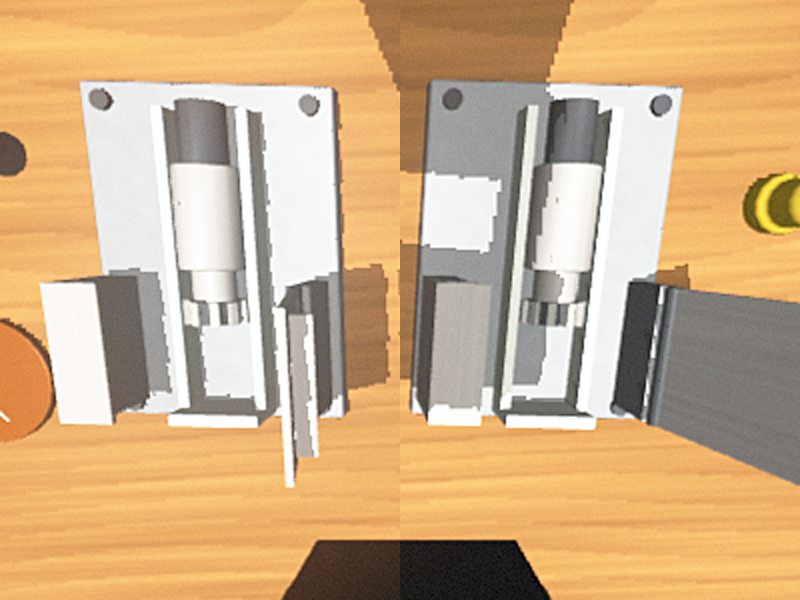

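Both views show the cradle clearly. In w2 (left) the base corners are at crop (81,82) and (333,89), the lip top at (42,284)–(113,424) and the flap edge-on at (275,308)–(290,487). The plug end is at (200,98) left and (575,98) right.

```bash
cat > fit.py <<'E'
from h import *
import pickle
from scipy.optimize import least_squares
w2,w3=[pickle.load(open(f,"rb")) for f in("w2.pkl","w3.pkl")]
A=[[-120,-70,12,81,82],[-120,62,12,333,89],[-20,-68,65.5,42,284],[-20,-42,65.5,95,277],[50,-68,65.5,60,424],[50,-42,65.5,113,424],[60,62,12,345,415]]
B=[[-120,-70,12,430,80],[-120,62,12,682,88],[-20,-42,65.5,490,284],[50,-68,65.5,428,424],[50,-42,65.5,482,424],[60,-70,12,412,412]]
A,B=np.array(A),np.array(B)
P2=A[:,3:]/2+[68,42]; P3=(B[:,3:]-[400,0])/2+[350,42]
def W(c,X):
    X=np.asarray(X)/1e3; s,k=np.sin(c[2]),np.cos(c[2])
    return np.stack([c[0]+k*X[...,0]-s*X[...,1],c[1]+s*X[...,0]+k*X[...,1],X[...,2]],-1)
def inv(c,X):
    d=np.asarray(X)[:2]-c[:2]; s,k=np.sin(c[2]),np.cos(c[2]); return np.array([k*d[0]+s*d[1],-s*d[0]+k*d[1],X[2]])*1e3
f=lambda c:np.r_[(proj(w2,W(c,A[:,:3]))-P2).ravel(),(proj(w3,W(c,B[:,:3]))-P3).ravel()]
r=least_squares(f,[.6,.074,-.055],loss="soft_l1"); c=r.x
if __name__=="__main__":
    print(c,f(c).reshape(-1,2).round(1).tolist())
    print("plug top",inv(c,tri([(w2,(168,91)),(w3,(437.5,91))])))
    print("gear top",inv(c,tri([(w2,(68+215/2,42+322/2)),(w3,(350+153/2,42+322/2))])))
    for x,uv in((-20,(276.5,309)),(50,(290,487))):
        q=np.array(uv)/2+[68,42]
        g=least_squares(lambda t:(proj(w2,W(c,[x,50-88*np.cos(t[0]),56+88*np.sin(t[0])]))-q),[1.8]); print(g.x,g.fun)
    print(W(c,[[-90,0,60],[-68,0,20]]))
    np.save("c.npy",c)
E
python3 fit.py; python3 -c "
from station import status;s=status.get_obs();print(s['ee_pos'],s['eef_rot'])"
```

```text
[ 0.60210665  0.07173472 -0.07352519] [[-1.7, -1.3], [-0.1, -1.4], [-0.7, -0.4], [0.1, 3.8], [0.4, -0.1], [-0.1, 0.5], [-0.4, 2.1], [0.4, -0.8], [1.8, -1.0], [1.3, 0.2], [0.3, 0.2], [-0.7, 0.9], [-0.4, 1.2]]
plug top [-109.68261316   -0.23859398   29.04444791]
gear top [ 1.37853923 -0.29125068 32.63985113]
[1.78757856] [0.00055518 0.34097339]
[1.80151259] [0.0306356  0.49375502]
[[0.51234981 0.07834602 0.06      ]
 [0.53429037 0.07672993 0.02      ]]
[0.63271314 0.21956524 0.20586809] [-3.14142726e+00  2.98372628e-04  3.09228667e+00]
```

```bash
python3 -m pendant '[0.316,-0.292,0,0,0,0.0155,-1,0.316,-0.292,0,0,0,0.0155,-1,0.316,-0.292,0,0,0,0.0155,-1,0.316,-0.292,0,0,0,0.0155,-1,0.316,-0.292,0,0,0,0.0155,-1,0.316,-0.292,0,0,0,0.0155,-1,0.316,-0.292,0.364,0,0,0.0155,-1,0.316,-0.292,0.364,0,0,0.0155,-1,0.316,-0.292,0.364,0,0,0.0155,-1,0.316,-0.292,0.364,0,0,0.0155,-1,0.316,-0.292,0.364,0,0,0.0155,-1,0.316,-0.292,0.364,0,0,0.0155,-1]'
cat > st.py <<'E'
from fit import *
s=status.get_obs(); print("cradle",inv(c,s["ee_pos"]).round(1),"yawerr",(s["eef_rot"][2]-np.pi-c[2]).round(4),"F",s["force"].round(1),"t",s["time_s"])
E
python3 st.py
```

```text
time_s: 5.85
ee_pos: [0.4688, 0.0825, 0.0242]
eef_rot: [3.142, 0.0, 3.068]
force: [0.8, -0.3, -0.0]
grip_width: 0.0004
grip_force: 0.0
cradle [-133.8    0.9   24.2] yawerr -0.0001 F [ 0.8 -0.3 -0. ] t 5.85
```

```bash
python3 -m pendant '[-0.015,-0.002,0,0,0,0,-1,-0.03,-0.002,0,0,0,0,-1,-0.042,-0.002,0,0,0,0,-1,-0.052,-0.002,0,0,0,0,-1,-0.06,-0.002,0,0,0,0,-1,-0.068,-0.002,0,0,0,0,-1,-0.076,-0.002,0,0,0,0,-1,-0.084,-0.002,0,0,0,0,-1,-0.092,-0.002,0,0,0,0,-1,-0.1,-0.002,0,0,0,0,-1,-0.108,-0.002,0,0,0,0,-1,-0.116,-0.002,0,0,0,0,-1]'
python3 st.py
```

```text
time_s: 7.05
ee_pos: [0.5261, 0.0773, 0.0234]
eef_rot: [-3.142, 0.0, 3.068]
force: [-3.8, 0.4, 2.6]
grip_width: -0.0001
grip_force: 1.9
cradle [-76.2  -0.1  23.4] yawerr 0.0004 F [-3.8  0.4  2.6] t 7.05
```

```bash
python3 -m pendant '[-0.004,0,0,0,0,0,-1,-0.008,0,0,0,0,0,-1,-0.012,0,0,0,0,0,-1,-0.014,0,0,0,0,0,-1,-0.016,0,0,0,0,0,-1]'
python3 st.py;  python3 -m pendant '[-0.002,0,0,0,0,0,-1,-0.004,0,0,0,0,0,-1,-0.004,0,0,0,0,0,-1]'
python3 st.py
```

```text
time_s: 7.55
ee_pos: [0.5314, 0.0769, 0.0232]
eef_rot: [-3.141, -0.006, 3.069]
force: [-26.4, 1.2, 19.5]
grip_width: 0.0003
grip_force: 13.4
cradle [-70.9  -0.1  23.2] yawerr 0.0006 F [-26.4   1.2  19.5] t 7.55
time_s: 7.85
ee_pos: [0.5314, 0.0769, 0.0231]
eef_rot: [-3.141, -0.011, 3.069]
force: [-37.5, 1.5, 27.5]
grip_width: 0.0004
grip_force: 18.6
cradle [-70.9  -0.   23.1] yawerr 0.0007 F [-37.5   1.5  27.5] t 7.85
```

```bash
python3 -m pendant '[0.02,0,0,0,0,0,-1,0.04,0,0,0,0,0,-1,0.04,0,-0.37,0,0,0,-1,0.04,0,-0.37,0,0,0,-1,0.04,0,-0.37,0,0,0,-1,0.04,0,-0.37,0,0,0,-1,-0.182,0.3,-0.37,0,0,0,-1,-0.182,0.3,-0.37,0,0,0,-1,-0.182,0.3,-0.37,0,0,0,-1,-0.182,0.3,-0.37,0,0,0,-1,-0.182,0.3,-0.37,0,0,0,-1,-0.182,0.3,-0.37,0,0,0,-1]'
python3 st.py
python3 - <<'E'
from fit import *
p=vision.camera("wrist")
q=proj(p,W(c,[[-120,62,12],[60,-70,12],[-60,0,41],[50,0,46],[50,0,29]]))
print(q.round(1).tolist())
u=int(q[:,0].mean()-100);v=int(q[:,1].min()-20);u=max(u,0);v=max(v,0);print(u,v)
save(p,"home.png",(u,v,u+200,v+220),2.7)
E
```

```text
time_s: 9.05
ee_pos: [0.6374, 0.2197, 0.2075]
eef_rot: [-3.141, -0.001, 3.069]
force: [0.1, 0.2, 0.9]
grip_width: 0.0006
grip_force: 0.0
cradle [ 24.3 150.2 207.5] yawerr 0.0011 F [0.1 0.2 0.9] t 9.05
[[231.7, 82.7], [129.0, 249.0], [166.3, 141.6], [175.7, 248.7], [182.0, 244.6]]
76 62
```

View pics/home.png

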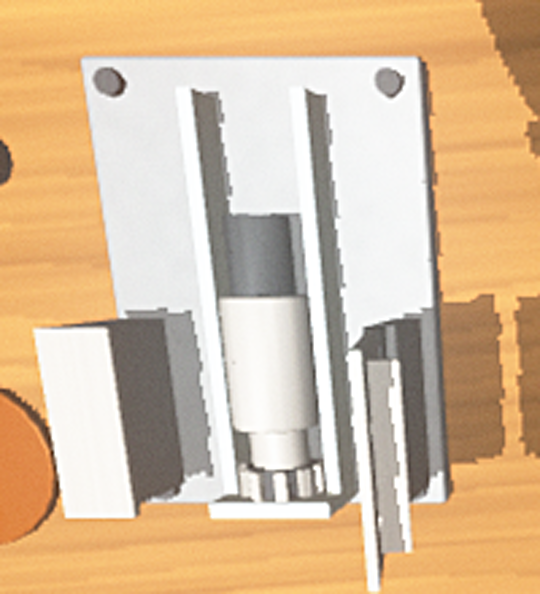

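The sender is home: the plug edge is at crop v≈214 against 215 predicted, and the gear is against the stop. Next I go outside the flap.

```bash
python3 -m pendant '[0.018,-0.08,0,0,0,0,-1,0.018,-0.08,0.2,0,0,0,-1,0.018,-0.08,0.2,0,0,0,-1,0.018,-0.08,0.2,0,0,0,-1,0.018,-0.08,0.2,0,0,0,-1]'
python3 st.py
python3 -m pendant '[0,-0.02,0,0,0,0,-1,0,-0.04,0,0,0,0,-1,0,-0.057,0,0,0,0,-1,0,-0.074,0,0,0,0,-1,0,-0.09,0.004,0,0,0,-1,0,-0.106,0.008,0,0,0,-1,0,-0.122,0.016,0,0,0,-1,0,-0.138,0.024,0,0,0,-1,0,-0.156,0.038,0,0,0,-1,0,-0.172,0.056,0,0,0,-1]'
python3 st.py
```

```text
time_s: 9.6
ee_pos: [0.6258, 0.1797, 0.1103]
eef_rot: [3.141, 0.001, 3.068]
force: [-0.2, 0.1, 1.5]
grip_width: 0.0002
grip_force: 0.0
cradle [ 15.7 109.5 110.3] yawerr -0.0003 F [-0.2  0.1  1.5] t 9.6
time_s: 10.6
ee_pos: [0.6194, 0.0936, 0.0801]
eef_rot: [-3.142, 0.001, 3.068]
force: [-0.3, -0.1, 5.7]
grip_width: 0.0007
grip_force: 2.0
cradle [15.7 23.1 80.1] yawerr 0.0003 F [-0.3 -0.1  5.7] t 10.6
```

```bash
python3 -m pendant '[0,-0.004,0.012,0,0,0,-1,0,-0.008,0.022,0,0,0,-1,0,-0.01,0.032,0,0,0,-1,0,-0.012,0.04,0,0,0,-1,0,-0.013,0.043,0,0,0,-1,0,-0.013,0.043,0,0,0,-1]'
python3 st.py
python3 - <<'E'
from fit import *
a=vision.camera("top");b=vision.camera("side")
q=proj(b,W(c,[[15,0,50]])[0]).astype(int);r=proj(a,W(c,[[15,0,50]])[0]).astype(int)
f=lambda p,q:cv2.resize(p["pixels"][q[1]-50:q[1]+50,q[0]-50:q[0]+50,::-1],None,fx=4,fy=4,interpolation=cv2.INTER_CUBIC)
cv2.imwrite("pics/fold.png",np.hstack([f(a,r),f(b,q)]))
E
```

```text
time_s: 11.2
ee_pos: [0.6188, 0.088, 0.0587]
eef_rot: [-3.141, -0.0, 3.069]
force: [-0.1, -1.2, 3.1]
grip_width: 0.0003
grip_force: 1.7
cradle [15.5 17.4 58.7] yawerr 0.0005 F [-0.1 -1.2  3.1] t 11.2
```

View pics/fold.png

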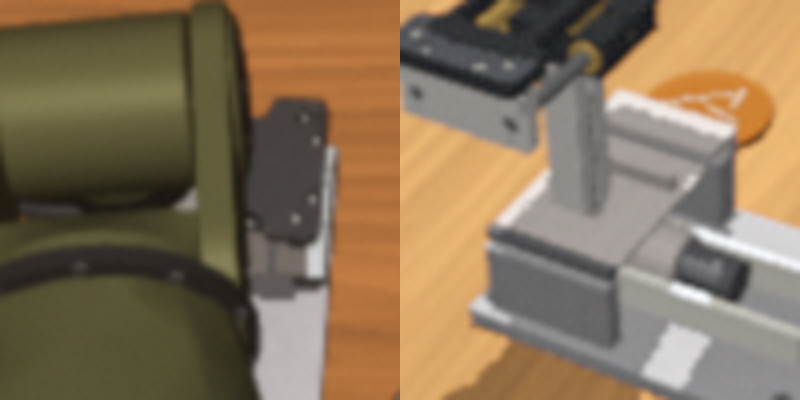

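The side view shows the flap flat under the fingertip, with the rib ahead of the finger and the lip beyond. I press down and slide to the rib.

```bash
python3 -m pendant '[0,0,0.003,0,0,0,-1,0,-0.008,0.004,0,0,0,-1,0,-0.016,0.004,0,0,0,-1,0,-0.024,0.004,0,0,0,-1,0,-0.03,0.004,0,0,0,-1]'
python3 st.py
```

```text
time_s: 11.8
ee_pos: [0.6179, 0.0734, 0.0574]
eef_rot: [3.141, 0.001, 3.069]
force: [-0.8, 2.4, 6.9]
grip_width: 0.0002
grip_force: 3.4
cradle [15.6  2.8 57.4] yawerr 0.0006 F [-0.8  2.4  6.9] t 11.8
```

```bash
python3 -m pendant '[0,-0.006,0,0,0,0,-1,0,-0.012,0,0,0,0,-1,0,-0.018,0,0,0,0,-1,0,-0.024,0,0,0,0,-1,0,-0.03,0,0,0,0,-1,0,-0.034,0,0,0,0,-1]'
python3 st.py
python3 -m pendant '[0,-0.004,0,0,0,0,-1,0,-0.007,0,0,0,0,-1,0,-0.01,0,0,0,0,-1,0,-0.01,0,0,0,0,-1]'
python3 st.py
```

```text
time_s: 12.4
ee_pos: [0.6167, 0.0568, 0.0573]
eef_rot: [3.14, 0.001, 3.069]
force: [0.7, 4.3, 5.5]
grip_width: 0.0004
grip_force: 2.6
cradle [ 15.7 -13.8  57.3] yawerr 0.0007 F [0.7 4.3 5.5] t 12.4
time_s: 12.8
ee_pos: [0.6163, 0.0515, 0.0572]
eef_rot: [3.141, 0.0, 3.069]
force: [-0.0, 2.8, 4.4]
grip_width: 0.0006
grip_force: 2.6
cradle [ 15.6 -19.2  57.2] yawerr 0.0005 F [-0.   2.8  4.4] t 12.8
```

```bash
python3 -m pendant '[0,-0.004,0,0,0,0,-1,0,-0.008,0,0,0,0,-1,0,-0.008,0,0,0,0,-1]'
python3 st.py
python3 -m pendant '[0,-0.004,0,0,0,0,-1,0,-0.008,0,0,0,0,-1,0,-0.008,0,0,0,0,-1]'
python3 st.py
```

```text
time_s: 13.1
ee_pos: [0.616, 0.0495, 0.057]
eef_rot: [3.138, 0.0, 3.069]
force: [2.1, 16.3, 3.6]
grip_width: 0.0007
grip_force: 7.1
cradle [ 15.5 -21.1  57. ] yawerr 0.001 F [ 2.1 16.3  3.6] t 13.1
time_s: 13.4
ee_pos: [0.6159, 0.0475, 0.0575]
eef_rot: [3.135, 0.001, 3.07]
force: [1.2, 29.3, 5.7]
grip_width: 0.0003
grip_force: 12.5
cradle [ 15.6 -23.1  57.5] yawerr 0.0017 F [ 1.2 29.3  5.7] t 13.4
```

```bash
python3 -m pendant '[0,0.009,0,0,0,0,-1,0,0.011,-0.01,0,0,0,-1,0,0.015,-0.04,0,0,0,-1,0,0.015,-0.2,0,0,0,-1,0,0.015,-0.3,0,0,0,-1,0,0.15,-0.3,0,0,0,-1,0,0.37,-0.3,0,0,0,-1,0,0.37,-0.3,0,0,0,-1,0,0.37,-0.3,0,0,0,-1,0,0.37,-0.3,0,0,0,-1,0,0.37,-0.3,0,0,0,-1]'
python3 st.py
python3 - <<'E'
from fit import *
p=vision.camera("wrist");b=vision.camera("side")
for y,z in((-12-18,57.5),(-12,57.5)): print("rib foot pred wrist",proj(p,W(c,[[-15,y,z],[45,y,z]])).round(1).tolist())
q=proj(b,W(c,[[15,0,50]])[0]).astype(int);r=proj(p,W(c,[[0,0,50]])[0]).astype(int);r=np.clip(r,[100,100],[540,380]);print(r-100)
f=lambda p,q,h,s:cv2.resize(p["pixels"][q[1]-h:q[1]+h,q[0]-h:q[0]+h,::-1],None,fx=s,fy=s,interpolation=cv2.INTER_CUBIC)
cv2.imwrite("pics/tuck.png",np.hstack([f(p,r,100,2),f(b,q,50,4)]))
E
```

```text
time_s: 14.5
ee_pos: [0.6289, 0.2275, 0.2072]
eef_rot: [-3.141, -0.0, 3.069]
force: [0.7, -0.7, -0.1]
grip_width: 0.0002
grip_force: 0.0
cradle [ 15.3 157.3 207.2] yawerr 0.0011 F [ 0.7 -0.7 -0.1] t 14.5
rib foot pred wrist [[127.5, 197.6], [135.6, 255.5]]
rib foot pred wrist [[145.6, 197.6], [153.0, 255.5]]
[ 62 111]
```

View pics/tuck.png

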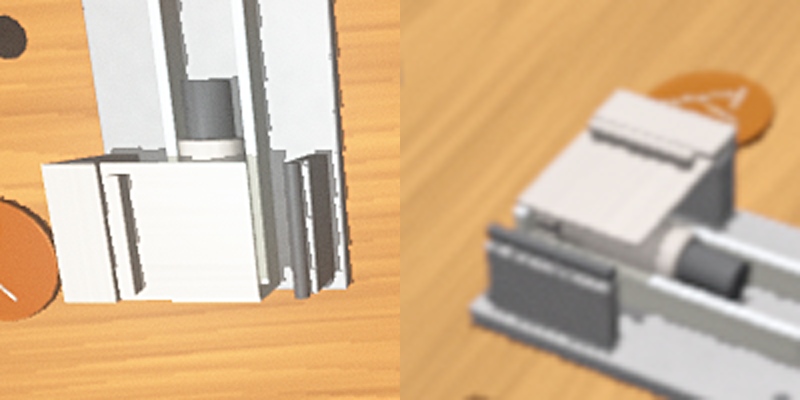

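The flap is shut with its edge under the lip. The rib foot is at crop (130,175), against (131,173) predicted for a full tuck, and the sender's plug still shows at home at (207,80).

```bash
python3 -c "
from station import order;print(order.hand_in())"
```

```text
the job is handed in; nothing more can be done
None
```

I pushed the sender home against the end stop, folded the flap over it and slid the flap fully under the lip, where it stayed shut by itself, then handed the job in at about 14.6 s.

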